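# Put a bottom-bracket socket back on the rotary tool rack and index the rack

## Robot

A 7-joint arm with a two-finger parallel gripper is mounted at the origin on the work surface. World frame = base frame: x ahead of the robot, y to its left, z up, the work surface at z = 0. Lengths are in mm, angles in rad, forces in N, time in s.
With the tool pointing down it reaches from about 400 to 875 mm from the base axis. Payload 4.4 kg.
Tool frame: the origin (TCP) lies where the fingers leave the gripper's body, on its centre line; the fingertips stand 73 mm ahead of it and the grasp point (between the pads) lies 54 mm ahead of it; z points along the fingers, y is the line along which they close (so a half turn about z gives the same grasp; the last joint's range is limited). The gripper opens to 85 mm and grips with 20 to 120 N. Pads are 22 mm wide; open, the fingers measure 114 mm over their backs; the gripper's body (76 mm by 85 mm) begins 54 mm behind the grasp point. The pads swing forward as they close: fully open they stand 13 mm farther back than shut.
Start: joints at [-1.338, 0.628, 0.038, 1.517, -0.027, 0.996, -0.02], TCP at [191.321, 621.219, 303.913] pointing down, gripper open.
Joint ranges: [-3.06, 3.06], [-0.37, 2.12], [-1.25, 1.32], [0.18, 2.47], [-1.1, 4.24], [0.23, 1.98], [-2.94, 2.94]. Speed limits (rad/s): [2.57, 2.57, 3.14, 3.14, 3.14, 3.14, 3.14].

## Interface

Orientations are given as [roll, pitch, yaw] about the fixed x, y, z axes, in that order (R = Rz(yaw) Ry(pitch) Rx(roll)).
In Python, from cell import ctrl gives the robot as it stands.
- The arm moves only by the tool send_rows, never from a script. Its argument "rows" is a list that holds one entry, the list of rows, each a list of 6 numbers: the shift along the tool's x, y, z in cm, then the turn, a rotation vector about the tool's x, y, z in rad. In form: [[[tx, ty, tz, wx, wy, wz], ...]]. A call has 1 to 10 rows; each row is the pose to reach, as a shift and turn from the pose commanded when the call began, along the tool's axes at that moment; what a row does not reach only later rows make up. A row lasts 1/10 s, in which the tool goes at most 50 mm and 8.59 degrees, less where a joint would pass 70% of its speed; a pose out of reach is approached as far as the arm can. A call with a gripper value outside its range is refused whole. "grip" is the closure in counts, from 0 (fully open) to 255 (shut), set as the call begins (left out, the last holds). The fingers move at their own pace and stop on an object; the grip force is fixed at half the most. Time passes only in rows, so rows that repeat a pose let the fingers close. It gives the time, the measured TCP pose, the force, the opening and the grip force at its end, in the units of the state.
- ctrl.read_state(): the state, without advancing time (a new reading comes with each control period).
- ctrl.get_image(name): name is "side" or "top"; returns a dict with "pixels" (480x640x3 uint8, red, green, blue), "fx", "fy", "cx", "cy" (pixels), "D" ([k1, k2, p1, p2, k3] as OpenCV has them; the pictures are not rectified), "extrinsics" (4x4, takes a point from camera to world coordinates). Camera axes: x right, y up, looking along -z (the intrinsics and any distortion apply to the point x, -y, -z); pixel columns grow to the right and rows downward; lengths in mm; the calibration is good to about 2 mm. A picture is of the moment at which its call begins. There is no depth.
- ctrl.finish_job(): hands the job in; it is judged then, once.
The state is a dict: "clock": time; "qpos": joint angles; "qd": joint speeds; "tau": joint torques, N m; "eef_pos": TCP position; "tool_rot": TCP orientation; "force": force on the tool from outside, world axes, zero at the start; "torque": the same for the moment, N m; "width": finger opening in mm; "gripper_force": force on a finger pad.
Only numpy, scipy, OpenCV 4.12 (cv2) and the standard library are available. Lean on these libraries where they do the work, as an engineer would, in place of code of your own. Each camera call takes 0.05 s, during which the arm holds its last target. There are 200 camera calls.

## Task

Put the steel bottom-bracket socket with the blue band back on the empty post at the red pointer of the rotary tool rack: find the square of the post and push the socket fully home, without forcing it. Then turn the rack one click clockwise, seen from above, so that the next empty post clicks into place at the pointer. Leave the rack's other tools seated on their posts and the things on the bench where they are.

Things in the scene. Friction and masses are not known exactly. Their poses are not given: they have to be found in the camera images.
- socket_mid (a point): Bottom-bracket socket, bright steel with a blue band, loose, about 0.2 kg, standing on its drive end, 50 mm tall: upper 30 mm a round cup 44 mm across (grip here), lower 20 mm a collar 36 mm across. A square drive hole in the underside, 14.2 mm wide, 20 mm deep, has its sides along the socket's own x and y. Point on its axis, half-way up (25 mm over its underside); z up.
- carousel: Rotary tool rack fixed on the bench: black round foot 250 mm across; above it a round aluminium plate (the dial, 244 mm across, top 50 mm over the bench) with six upright drive posts on a circle of 95 mm radius, 60 degrees apart, and a black hex knob in the middle. Origin on the axis at bench level. A red pointer, 55 mm high, stands on the rim of the foot 131 mm out along its -x.
- dial (a joint): Turn of the dial against the foot, rad: 0 at the start, growing clockwise seen from above. It is held at every 60 degrees (1.047 rad) by a sprung roller in a notch: about 0.35 N m to break out of a notch, falling to nothing half-way (0.52 rad), beyond which the roller pulls it on into the next notch.
- post_seat (a point): Seat of the empty post that stands at the pointer at the start (turns with the dial): centre of the dark washer, 37 mm across, 53 mm over the bench, on which the socket's underside rests when home. z up, axes those of the dial, not of the post. More than 90 N between socket and rack, summed over all the places where they touch (a socket that binds askew multiplies the push some four times), counts as forcing it.
- post_top (a point): Top of that post, 18 mm over its seat. 12.7 mm square bar, its top 4 mm tapered to 8 mm square: centres a socket set on it up to 3 mm off. It stands firm, but askew to the dial by an angle not given: feel or look for it. Till turned square to it (a quarter turn at most) a socket stays 12 to 14 mm over the seat; within 0.1 rad or so it drops to 9 mm, on to wire springs; from there, square (let go, it settles), 5 to 15 N push it home.
- next_seat (a point): The same for the next empty post, which a clockwise click brings to the pointer; it stands 60 degrees further round, counter-clockwise seen from above, from post_seat.
- knob_mid (a point): Centre of the black hex knob on the dial's axis, at the height to grip it, 101 mm over the bench: 42 mm across its flats, 34 mm tall (84 to 118 mm over the bench), on a 24 mm stem. One pair of flats faces along this point's own +y and -y, the others every 60 degrees (between the posts); x and y turn with the dial (post_seat lies along its -x).
- cup_tool_mid (a point): Dark cup tool, 41 mm across, 44 mm tall, loose on the post two places counter-clockwise from post_seat; its centre, 75 mm over the bench when seated.
- lockring_tool_mid (a point): Dark lockring tool with a guide pin, 36 mm across at the foot, 54 mm tall, loose on the post opposite post_seat; point on its axis 22 mm over its underside, 75 mm over the bench when seated.
- spider_tool_mid (a point): Steel spider socket, 36 mm across, 48 mm tall, loose on the fourth post counter-clockwise from post_seat; its centre, 77 mm over the bench when seated.
- freewheel_tool_mid (a point): Dark freewheel remover, 36 mm across at the foot, 46 mm tall, loose on the post next to post_seat on the clockwise side; its centre, 76 mm over the bench when seated.
- grease_mid (a point): White grease tub with green lid, 60 mm across, 55 mm tall, on the bench; its centre.
- screwdriver: Blue-handled screwdriver lying on the bench.
- spanner: Steel spanner lying on the bench.
- pedal: Black pedal, 100 x 84 x 26 mm, lying on the bench.
- hub: Aluminium wheel hub standing on end, 58 mm across, 90 mm tall.
- cog: Steel sprocket, 100 mm across, lying flat on the bench.
Not all that is in view belongs to the job. What is shaped like the part that bears socket_mid but yellow is not meant.

How it is judged:
By the outcome, as a careful person would: the job done as asked, in the order asked, and still so for the second after the job is handed in, with the robot touching nothing.
It also fails if it takes over 72 s, if anything falls off the work surface, if the arm or the gripper's body presses on something with over 40 N, if the wrist force passes 120 N, or if a joint passes its speed limit or range.

## Working session

There is one attempt and no reset: what is moved stays moved. The work goes in short steps, Python scripts to look and compute and a tool call to move; the robot and the scene stay as the last step left them, time stands still between calls to the robot, and variables do not carry over. Pictures are saved under pics/ and viewed, at most 10 in all, crops included, and the job is handed in when it is done.

Besides the shell and the picture viewer there is one more tool, called as name([rows], argument=value, ...), one row to a line, values as JSON. send_rows: Moves the arm, as the interface text tells. Its arguments: {"type":"object","properties":{"rows":{"type":"array","items":{"type":"array","items":{"type":"array","items":{"type":"number"}}}},"grip":{"type":"number"}},"required":["rows"]}

```bash
mkdir -p pics; ls
cat > h.py <<'E'
import numpy as np, cv2, pickle
from cell import ctrl
def grab(n,f):
    im=ctrl.get_image(n); cv2.imwrite(f'pics/{f}.png',cv2.cvtColor(np.array(im['pixels']),cv2.COLOR_RGB2BGR)); pickle.dump(im,open(f'pics/{f}.pkl','wb')); return im
def load(f): return pickle.load(open(f'pics/{f}.pkl','rb'))
def K(im): return np.array([[im['fx'],0,im['cx']],[0,im['fy'],im['cy']],[0,0,1.]])
def ray(im,uv):
    p=cv2.undistortPoints(np.array([[uv]],float),K(im),np.array(im['D'],float))[0,0]
    E=np.array(im['extrinsics']); d=E[:3,:3]@np.array([p[0],-p[1],-1]); return E[:3,3],d/np.linalg.norm(d)
def atz(im,uv,z):
    o,d=ray(im,uv); return o+d*(z-o[2])/d[2]
def tri(a,ua,b,ub):
    o1,d1=ray(a,ua);o2,d2=ray(b,ub)
    s=np.linalg.lstsq(np.c_[d1,-d2],o2-o1,rcond=None)[0]
    p,q=o1+s[0]*d1,o2+s[1]*d2; return (p+q)/2,np.linalg.norm(p-q)
def proj(im,P):
    E=np.linalg.inv(np.array(im['extrinsics'])); c=E[:3,:3]@np.array(P,float)+E[:3,3]; c=c*[1,-1,-1]
    return cv2.projectPoints(c.reshape(1,1,3),np.zeros(3),np.zeros(3),K(im),np.array(im['D'],float))[0].ravel()
E
python3 - <<'E'
from h import *
for n in('side','top'):
    im=grab(n,n+'0'); print(n,im['fx'],np.round(im['extrinsics'],3).tolist(),im['D'])
s=ctrl.read_state(); print({k:np.round(v,3).tolist() for k,v in s.items()})
E
```

```text
pics
side 452.3672710806646 [[-0.938, 0.189, -0.291, 333.425], [-0.347, -0.503, 0.792, 697.831], [0.003, 0.844, 0.537, 526.943], [0.0, 0.0, 0.0, 1.0]] [-0.06166764  0.          0.          0.          0.        ]
top 567.083137883697 [[0.009, 0.999, -0.052, 514.908], [-1.0, 0.007, -0.027, 12.402], [-0.026, 0.052, 0.998, 1131.461], [0.0, 0.0, 0.0, 1.0]] [-0.13951506  0.          0.          0.          0.        ]
{'clock': 0.1, 'qpos': [-1.338, 0.629, 0.038, 1.518, -0.027, 0.996, -0.02], 'qd': [-0.0, -0.003, 0.002, -0.001, -0.001, 0.0, 0.003], 'tau': [0.003, -56.453, 1.231, -19.397, 0.011, 0.005, -0.0], 'eef_pos': [191.183, 620.794, 303.104], 'tool_rot': [-3.14, 0.0, 2.843], 'force': [0.357, -0.005, -0.133], 'torque': [0.045, -0.039, 0.005], 'gripper_force': 0.0, 'width': 85.439}
```

View pics/side0.png

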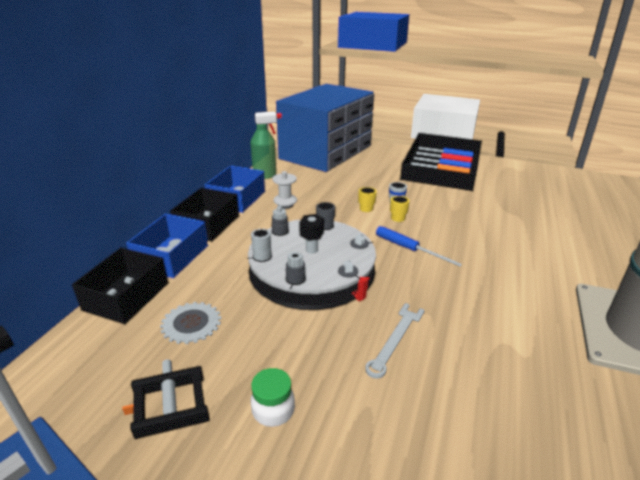

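View pics/top0.png

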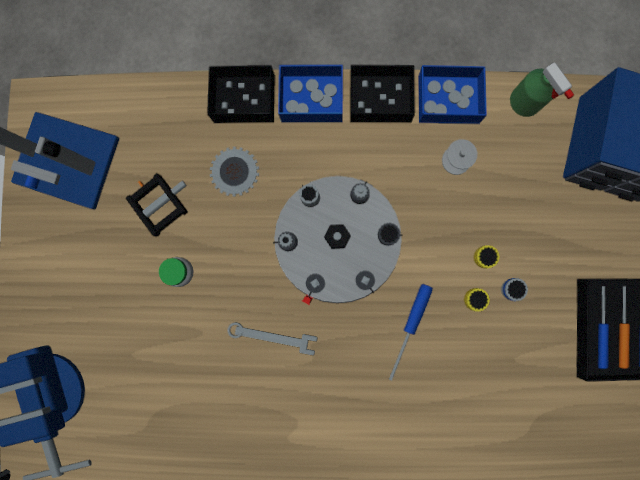

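The socket with the blue band is at side (398,190) and top (515,289), next to two yellow ones. The pointer is at top (307,299), the empty post at about (315,283) and the next post at (365,281).

Run:
```python
from h import *
t=cv2.imread('pics/top0.png'); s=cv2.imread('pics/side0.png')
C=lambda i,x,y,w,h,k:cv2.resize(i[y:y+h,x:x+w],None,fx=k,fy=k,interpolation=cv2.INTER_CUBIC)
o=np.zeros((600,800,3),np.uint8)
o[:600,:600]=C(t,262,165,150,150,4); o[:200,600:]=C(t,495,269,40,40,5)
o[200:400,600:]=C(t,295,263,40,40,5); o[400:,600:]=C(t,345,261,40,40,5)
cv2.imwrite('pics/c1.png',o)
o=np.zeros((600,800,3),np.uint8)
o[:480,:600]=C(s,240,190,150,120,4); o[:200,600:]=C(s,378,172,40,40,5)
o[200:400,600:]=C(s,340,222,40,40,5); o[400:,600:]=C(s,328,252,40,40,5)
cv2.imwrite('pics/c2.png',o)
```

```text
(no output)
```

View pics/c1.png

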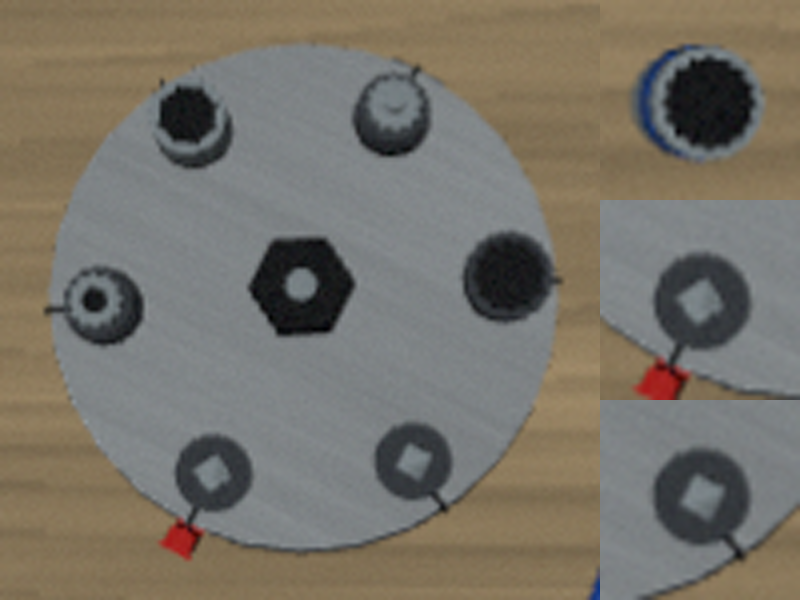

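View pics/c2.png

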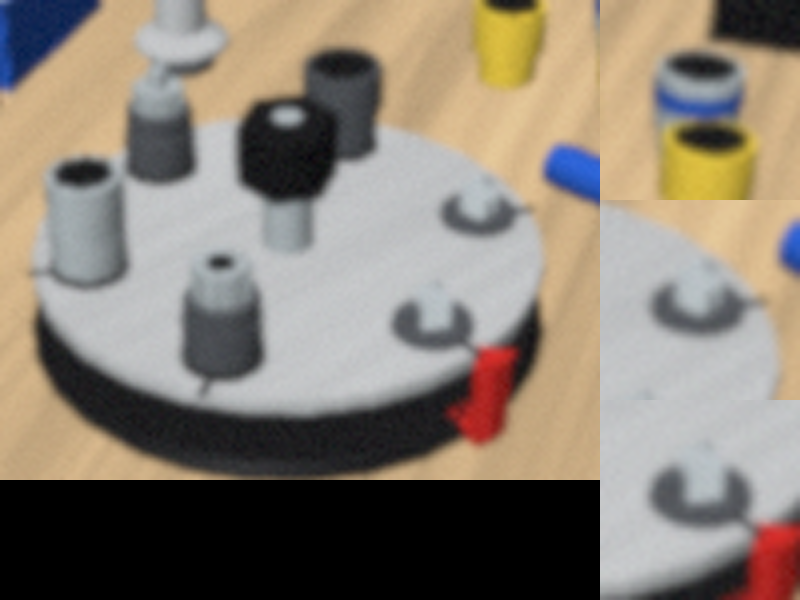

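The crops show the washers at top (315.0,283.0) and (365.0,279.8), and at side (347.7,270.4) and (359.1,242.9). The knob top is at top (337,236.1) and side (311.6,218.6), and the socket mouth at top (516.6,289) and side (398.4,184.8).

Run:
```python
from h import *
from scipy.optimize import minimize
t,s=load('top0'),load('side0')
for n,a,b in [('sock',(516.6,289.0),(398.4,184.8)),('knob',(337.0,236.1),(311.6,218.6)),('post',(315,283),(347.7,270.4)),('next',(365,279.8),(359.1,242.9))]:
    print(n,*np.round(tri(t,a,s,b),1))
print('dialtop',atz(t,(262+75.6,165+73.9),50), 'sock z50',atz(t,(516.6,289),50),'post z53',atz(t,(315,283),53),atz(s,(347.7,270.4),53),'next',atz(t,(365,279.8),53),'knob118',atz(t,(337,236.1),118))
# square-bar fit
def mask(im,x,y,w,box,k=8):
    P=[]
    for z,h in((53,6.35),(67,6.35),(71,4)):
        for i in range(4):
            a=w+np.pi/4+i*np.pi/2; P.append(proj(im,[x+h*2**.5*np.cos(a),y+h*2**.5*np.sin(a),z]))
    H=cv2.convexHull(((np.array(P)-box[:2]+.5)*k-.5).astype(np.float32))
    m=np.zeros((box[3]*k,box[2]*k),np.uint8); cv2.fillPoly(m,[np.round(H*16).astype(np.int32)],255,shift=4)
    m=cv2.GaussianBlur(m,(0,0),.6*k); return cv2.resize(m,(box[2],box[3]),interpolation=cv2.INTER_AREA).astype(float)/255
for n,p0,bt,bs in [('post',atz(t,(315,283),53),(308,276,14,14),(340,260,16,16)),('next',atz(t,(365,279.8),53),(358,273,14,14),(351,232,16,16))]:
  for im,b in((t,bt),(s,bs)):
    g=cv2.cvtColor(np.array(im['pixels']),cv2.COLOR_RGB2GRAY)[b[1]:b[1]+b[3],b[0]:b[0]+b[2]].astype(float)
    yy,xx=np.mgrid[:b[3],:b[2]]; c0=np.array(atz(im,(b[0]+b[2]/2,b[1]+b[3]/2),55))
    # washer region only
    wm=np.zeros(g.shape,np.uint8); c=atz(im,(315,283) if (n=='post' and im is t) else (365,279.8) if im is t else (347.7,270.4) if n=='post' else (359.1,242.9),53)
    poly=np.array([proj(im,[c[0]+15*np.cos(a),c[1]+15*np.sin(a),53])-b[:2] for a in np.linspace(0,6.28,30)])
    top=poly-[0,0]; 
    if im is s: top=np.r_[poly,np.array([proj(im,[c[0]+6*np.cos(a),c[1]+6*np.sin(a),66])-b[:2] for a in np.linspace(0,6.28,30)])]
    cv2.fillConvexPoly(wm,cv2.convexHull(np.round(top).astype(np.int32)),1); W=wm>0
    def cost(v):
        m=mask(im,v[0],v[1],v[2],b); A=np.c_[m[W],np.ones(W.sum())]; r=np.linalg.lstsq(A,g[W],rcond=None); return ((A@r[0]-g[W])**2).mean()
    out=[]
    for w in np.arange(0,90,7.5):
        q=min(((cost([c[0]+dx,c[1]+dy,np.radians(w)]),dx,dy) for dx in np.arange(-3,3.1,1) for dy in np.arange(-3,3.1,1)))
        out.append((w,round(q[0],1),q[1],q[2]))
    print(n,'top' if im is t else 'side',[(o[0],o[1]) for o in out], min(out,key=lambda o:o[1]),c.round(1))
```

```text
Traceback (most recent call last):
ValueError: setting an array element with a sequence. The requested array has an inhomogeneous shape after 1 dimensions. The detected shape was (2,) + inhomogeneous part.
```

```bash
cat > fit.py <<'E'
from h import *
t,s=load('top0'),load('side0')
np.set_printoptions(precision=1,suppress=True)
for n,a,b in [('sock',(516.6,289.0),(398.4,184.8)),('knob',(337.0,236.1),(311.6,218.6)),('post',(315,283),(347.7,270.4)),('next',(365,279.8),(359.1,242.9))]:
    print(n,*tri(t,a,s,b))
print('dialtop',atz(t,(262+75.6,165+73.9),50), 'sock z50',atz(t,(516.6,289),50),'post z53',atz(t,(315,283),53),atz(s,(347.7,270.4),53),'next',atz(t,(365,279.8),53),'knob118',atz(t,(337,236.1),118))
def mask(im,x,y,w,box,k=8):
    P=[]
    for z,h in((53,6.35),(67,6.35),(71,4)):
        for i in range(4):
            a=w+np.pi/4+i*np.pi/2; P.append(proj(im,[x+h*2**.5*np.cos(a),y+h*2**.5*np.sin(a),z]))
    H=cv2.convexHull(((np.array(P)-box[:2]+.5)*k-.5).astype(np.float32))
    m=np.zeros((box[3]*k,box[2]*k),np.uint8); cv2.fillPoly(m,[np.round(H*16).astype(np.int32)],255,shift=4)
    m=cv2.GaussianBlur(m,(0,0),.6*k); return cv2.resize(m,(box[2],box[3]),interpolation=cv2.INTER_AREA).astype(float)/255
for n,im,b,uv in [('post top',t,(308,276,14,14),(315,283)),('post side',s,(340,260,16,16),(347.7,270.4)),('next top',t,(358,273,14,14),(365,279.8))]:
    g=cv2.cvtColor(np.array(im['pixels']),cv2.COLOR_RGB2GRAY)[b[1]:b[1]+b[3],b[0]:b[0]+b[2]].astype(float)
    c=atz(im,uv,53)
    pts=[proj(im,[c[0]+15*np.cos(a),c[1]+15*np.sin(a),53])-b[:2] for a in np.linspace(0,6.28,30)]
    if im is s: pts+=[proj(im,[c[0]+6*np.cos(a),c[1]+6*np.sin(a),64])-b[:2] for a in np.linspace(0,6.28,30)]
    wm=np.zeros(g.shape,np.uint8); cv2.fillConvexPoly(wm,cv2.convexHull(np.round(np.array(pts)).astype(np.int32)),1); W=wm>0
    def cost(v):
        m=mask(im,*v,b); A=np.c_[m[W],np.ones(W.sum())]; r=np.linalg.lstsq(A,g[W],rcond=None); return ((A@r[0]-g[W])**2).mean()
    out=[(w,)+min((cost([c[0]+dx,c[1]+dy,np.radians(w)]),dx,dy) for dx in np.arange(-3,3.1,1) for dy in np.arange(-3,3.1,1)) for w in np.arange(0,90,7.5)]
    print(n,[(float(o[0]),round(float(o[1]),1)) for o in out], min(out,key=lambda o:o[1]),c)
E
python3 fit.py
```

```text
sock [ 499.  -318.6   50.9] 2.851459617030097
knob [593.7  26.  119.1] 0.6563279848143821
post [509.1  68.   52.5] 0.7099128909389005
next [515.6 -27.1  52.2] 1.5080574418380976
dialtop [594.   25.8  50. ] sock z50 [ 500.4 -318.6   50. ] post z53 [509.5  68.1  53. ] [508.6  68.6  53. ] next [516.3 -26.9  53. ] knob118 [594.1  26.1 118. ]
post top [(0.0, 132.1), (7.5, 106.8), (15.0, 81.0), (22.5, 51.2), (30.0, 39.8), (37.5, 38.1), (45.0, 51.2), (52.5, 82.6), (60.0, 110.4), (67.5, 130.5), (75.0, 143.8), (82.5, 142.9)] (np.float64(37.5), np.float64(38.101945679774374), np.float64(0.0), np.float64(0.0)) [509.5  68.1  53. ]
post side [(0.0, 98.6), (7.5, 100.1), (15.0, 128.5), (22.5, 73.7), (30.0, 62.7), (37.5, 89.6), (45.0, 123.4), (52.5, 160.2), (60.0, 179.6), (67.5, 172.9), (75.0, 147.1), (82.5, 125.8)] (np.float64(30.0), np.float64(62.737251692911535), np.float64(0.0), np.float64(-2.0)) [508.6  68.6  53. ]
next top [(0.0, 102.4), (7.5, 118.8), (15.0, 132.6), (22.5, 133.2), (30.0, 119.7), (37.5, 96.9), (45.0, 71.5), (52.5, 44.3), (60.0, 29.1), (67.5, 29.3), (75.0, 48.2), (82.5, 72.1)] (np.float64(60.0), np.float64(29.142927014093427), np.float64(0.0), np.float64(0.0)) [516.3 -26.9  53. ]
```

Everything agrees: the dial centre is at (594,26), the post at (509,68), the next post at (516,-27), and the socket at (500,-318.6). The post's square is turned about 0.6 rad from world axes, mod 90°.

```bash
cat > go.py <<'E'
import sys
from h import *
from scipy.spatial.transform import Rotation as Ro
s=ctrl.read_state(); p=np.array(s['eef_pos']); R=Ro.from_euler('xyz',s['tool_rot'])
print('at',np.round(p,1),np.round(s['tool_rot'],4),'F',np.round(s['force'],1),'T',np.round(s['torque'],2),'w',round(float(s['width']),1),'q',np.round(s['qpos'],2),'t',s['clock'])
a=list(map(float,sys.argv[1:]))
for i in range(0,len(a),4):
    T=Ro.from_euler('xyz',[np.pi,0,a[i+3]])
    print(np.round(R.inv().apply(np.array(a[i:i+3])-p)/10,2).tolist(),np.round((R.inv()*T).as_rotvec(),4).tolist())
E
python3 go.py 560 100 300 2.2  500 -318.6 200 1.571
```

```text
at [191.2 620.8 303.1] [-3.1399  0.      2.8428] F [ 0.4 -0.  -0.1] T [ 0.05 -0.04  0.  ] w 85.4 q [-1.34  0.63  0.04  1.52 -0.03  1.   -0.02] t 0.1
[-50.58, -38.92, 0.38] [-0.0016, 0.0006, 0.6428]
[-57.16, -80.67, 10.45] [-0.0014, 0.0011, 1.2718]
```

send_rows([
  [[-50.6,-38.9,0.4,0,0,0.643],[-50.6,-38.9,0.4,0,0,0.643],[-50.6,-38.9,0.4,0,0,0.643],[-50.6,-38.9,0.4,0,0,0.643],[-50.6,-38.9,0.4,0,0,0.643],[-50.6,-38.9,0.4,0,0,0.643],[-50.6,-38.9,0.4,0,0,0.643],[-50.6,-38.9,0.4,0,0,0.643],[-50.6,-38.9,0.4,0,0,0.643],[-50.6,-38.9,0.4,0,0,0.643]],
], grip=0)

```text
clock: 1.1
eef_pos: [481.1, 211.5, 300.6]
tool_rot: [-3.141, -0.0, 2.2]
force: [-0.1, 0.2, 1.0]
width: 85.2
gripper_force: 0.0
```

```bash
python3 go.py 500 -318.6 200 1.571
```

```text
at [481.1 211.5 300.6] [-3.1413e+00 -2.0000e-04  2.2000e+00] F [-0.1  0.2  1. ] T [ 0.04 -0.06 -0.03] w 85.2 q [-0.63  0.46  0.23  1.87 -0.14  0.82  0.31] t 1.1
[-43.97, -29.67, 10.06] [-0.0003, -0.0001, 0.629]
```

send_rows([
  [[-44,-29.7,10,0,0,0.629],[-44,-29.7,10,0,0,0.629],[-44,-29.7,10,0,0,0.629],[-44,-29.7,10,0,0,0.629],[-44,-29.7,10,0,0,0.629],[-44,-29.7,10,0,0,0.629],[-44,-29.7,10,0,0,0.629],[-44,-29.7,10,0,0,0.629],[-44,-29.7,10,0,0,0.629],[-44,-29.7,10,0,0,0.629]],
])

```text
clock: 2.1
eef_pos: [497.4, -279.6, 207.5]
tool_rot: [-3.141, -0.001, 1.571]
force: [1.8, 0.0, 0.5]
width: 85.5
gripper_force: 0.0
```

```bash
python3 go.py 500 -318.6 200 1.571
```

```text
at [ 497.4 -279.6  207.5] [-3.1412e+00 -6.0000e-04  1.5708e+00] F [1.8 0.  0.5] T [-0.03 -0.06 -0.02] w 85.5 q [ 0.26  0.66  0.31  1.84 -0.3   0.69  0.75] t 2.1
[-3.9, 0.26, 0.75] [-0.0004, -0.0006, -0.0002]
```

send_rows([
  [[-3.9,0.26,0.75,0,0,0],[-3.9,0.26,0.75,0,0,0],[-3.9,0.26,0.75,0,0,0],[-3.9,0.26,0.75,0,0,0]],
])

```text
clock: 2.5
eef_pos: [500.5, -315.0, 200.4]
tool_rot: [-3.141, -0.002, 1.572]
force: [-0.3, 0.4, -0.2]
width: 85.4
gripper_force: 0.0
```

```bash
python3 go.py 500 -318.6 91 1.571
```

```text
at [ 500.5 -315.   200.4] [-3.1410e+00 -1.8000e-03  1.5724e+00] F [-0.3  0.4 -0.2] T [ 0.09  0.03 -0.03] w 85.4 q [ 0.33  0.69  0.3   1.79 -0.3   0.71  0.79] t 2.5
[-0.38, -0.05, 10.94] [-0.0006, -0.0018, 0.0014]
```

send_rows([
  [[-0.35,-0.05,2.5,0,0,0],[-0.35,-0.05,5,0,0,0],[-0.35,-0.05,7.5,0,0,0],[-0.35,-0.05,9.5,0,0,0],[-0.35,-0.05,10.9,0,0,0],[-0.35,-0.05,10.9,0,0,0],[-0.35,-0.05,10.9,0,0,0]],
])

```text
clock: 3.2
eef_pos: [500.3, -319.7, 92.2]
tool_rot: [3.141, 0.0, 1.572]
force: [0.2, -0.4, 0.5]
width: 85.3
gripper_force: 0.0
```

```bash
python3 go.py 500 -318.6 91 1.571; python3 -c "
from h import *
t=grab('top','t1');s=grab('side','s1')
C=lambda i,x,y,w,h,k:cv2.resize(cv2.imread(f'pics/{i}.png')[y:y+h,x:x+w],None,fx=k,fy=k,interpolation=cv2.INTER_CUBIC)
cv2.imwrite('pics/c3.png',np.hstack([C('t1',470,240,80,100,5),C('s1',350,140,80,100,5)]))"
```

```text
at [ 500.3 -319.7   92.2] [3.1411 0.     1.5718] F [ 0.2 -0.4  0.5] T [-0.01 -0.02  0.  ] w 85.3 q [ 0.38  0.86  0.22  1.83 -0.36  0.5   0.85] t 3.2
[0.11, -0.03, 0.12] [0.0004, 0.0, 0.0008]
```

View pics/c3.png

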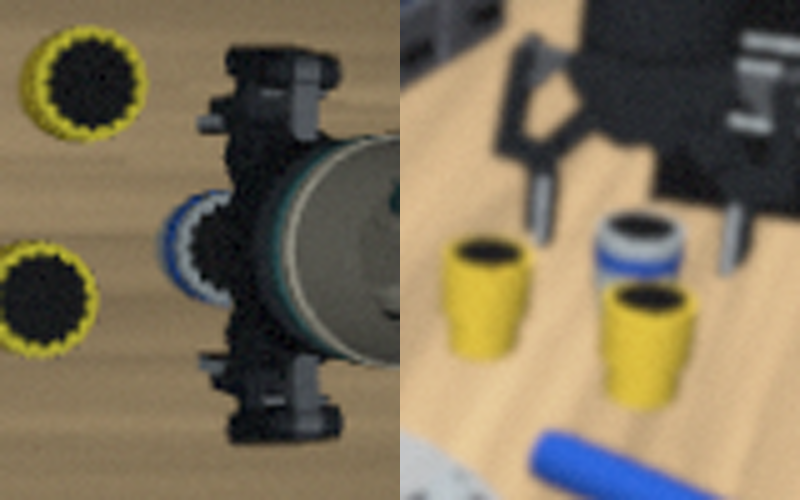

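The fingers straddle the socket: pads at about (215,123) and (215,360) in the left crop, socket at (228,247). The yellow sockets are clear. Closing.

send_rows([
  [[0,0,0.1,0,0,0],[0,0,0.1,0,0,0],[0,0,0.1,0,0,0],[0,0,0.1,0,0,0],[0,0,0.1,0,0,0],[0,0,0.1,0,0,0],[0,0,0.1,0,0,0],[0,0,0.1,0,0,0]],
], grip=255)

```text
clock: 4.1
eef_pos: [499.8, -320.4, 91.4]
tool_rot: [3.141, -0.0, 1.571]
force: [-1.7, 0.2, 5.3]
width: 42.8
gripper_force: 60.3
```

send_rows([
  [[0,0,-2,0,0,0],[0,0,-6,0,0,0],[0,0,-11,0,0,0],[0,0,-14,0,0,0],[0,0,-14,0,0,0],[0,0,-14,0,0,0]],
])

```text
clock: 4.7
eef_pos: [499.7, -319.9, 230.7]
tool_rot: [3.141, -0.0, 1.571]
force: [0.3, 0.1, -3.7]
width: 42.5
gripper_force: 61.5
```

```bash
python3 go.py 470 -120 250 1.571 509 68 200 1.571
```

```text
at [ 499.7 -319.9  230.7] [ 3.1413e+00 -3.0000e-04  1.5710e+00] F [ 0.3  0.1 -3.7] T [0.02 0.04 0.02] w 42.5 q [ 0.32  0.66  0.33  1.76 -0.29  0.77  0.79] t 4.7
[19.99, -2.97, -1.92] [0.0003, -0.0003, 0.0]
[38.79, 0.94, 3.08] [0.0003, -0.0003, 0.0]
```

send_rows([
  [[4,0,0,0,0,0],[9,0,0,0,0,0],[14,0,0,0,0,0],[19,0,0,0,0,0],[24,0.3,0.5,0,0,0],[29,0.6,1,0,0,0],[34,0.9,2,0,0,0],[38.8,0.9,3,0,0,0],[38.8,0.9,3,0,0,0],[38.8,0.9,3,0,0,0]],
])

```text
clock: 5.7
eef_pos: [507.3, 69.4, 198.6]
tool_rot: [-3.137, 0.001, 1.575]
force: [-0.8, -1.3, -2.6]
width: 42.7
gripper_force: 61.5
```

send_rows([
  [[0,0,0,0,0,0],[0,0,0,0,0,0]],
])

```text
clock: 5.9
eef_pos: [508.7, 65.8, 200.4]
tool_rot: [-3.141, 0.001, 1.568]
force: [-0.0, 0.4, -1.6]
width: 42.3
gripper_force: 61.5
```

```bash
python3 go.py 509 67 167 1.571; python3 -c "
from h import *
t=grab('top','t2');s=grab('side','s2')
for n,im in (('t',t),('s',s)):
  print(n,'post53',proj(im,[509,68,53]),'post71',proj(im,[509,68,71]))
C=lambda i,x,y,w,h,k:cv2.resize(cv2.imread(f'pics/{i}.png')[y:y+h,x:x+w],None,fx=k,fy=k,interpolation=cv2.INTER_CUBIC)
cv2.imwrite('pics/c4.png',np.hstack([C('t2',275,235,80,100,5),C('s2',308,200,80,100,5)]))"
```

```text
at [508.7  65.8 200.4] [-3.1409e+00  1.1000e-03  1.5677e+00] F [-0.   0.4 -1.6] T [-0.03 -0.08  0.01] w 42.3 q [-0.42  0.61  0.35  2.   -0.37  0.59  0.18] t 5.9
[0.13, 0.03, 3.34] [-0.0007, 0.0011, -0.0033]
t post53 [315.03507726 283.24597266] post71 [314.53893973 283.29415108]
s post53 [347.5783329 270.1569636] post71 [347.97039964 261.86129312]
```

View pics/c4.png

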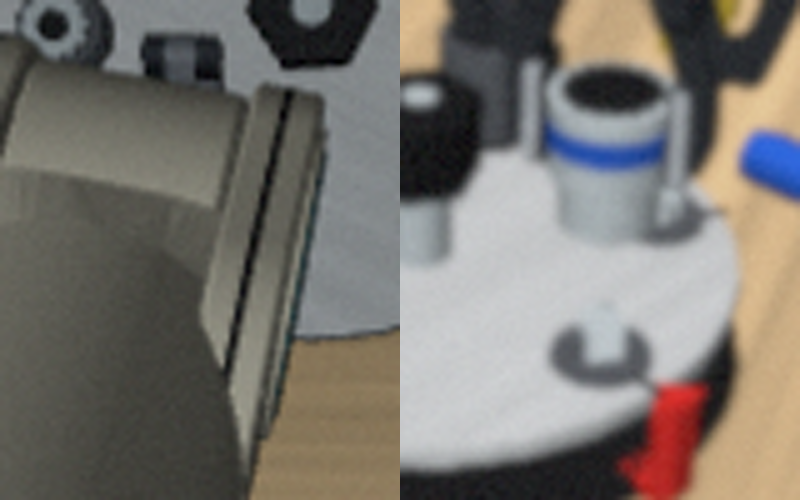

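The side view shows the held socket upright over the post, mouth centre at side (350.2,217.0); the post is clear below.

```bash
python3 -c "
from h import *
s=load('s2')
for y in (65,66,67,68,69): print(y,proj(s,[508.7,y,159]),proj(s,[508.7,y,109]))
print(proj(s,[512,67,159]))
# row-wise edges of socket collar
g=cv2.cvtColor(s['pixels'],cv2.COLOR_RGB2GRAY).astype(int)
for r in (217,220,237,240,243): print(r,g[r,330:372])
"
```

```text
65 [350.71189309 217.39848287] [349.50517459 242.81074915]
66 [350.53715384 217.67582543] [349.33507005 243.10466582]
67 [350.36203999 217.95376075] [349.16461475 243.39918471]
68 [350.18655039 218.23229068] [348.99380763 243.69430761]
69 [350.01068385 218.51141708] [348.82264763 243.99003632]
[348.4532536  217.60818626]
217 [ 53  73 109 141 147 125 105 130 161 157 126  73  43  36  26  29  29  29
  30  26  31  32  32  27  30  31  27  32  40  66 103 127 121 104  82  63
  50  47  40  43  44  71]
220 [ 50  70 112 141 148 127  99 117 156 171 162 135 102  72  53  39  39  32
  38  33  29  35  36  28  36  37  50  60  80 111 130 125 138 153 150 124
  80  48  43  41  56  97]
237 [198 198 200 201 198 201 200 197 186 169 159 161 168 172 173 174 177 175
 171 171 166 165 162 158 153 145 141 135 129 125 136 146 153 147 147 157
 179 188 192 197 198 200]
240 [202 202 204 204 201 199 200 197 190 172 155 151 160 164 171 170 170 169
 173 169 166 162 160 153 146 143 132 123 118 132 157 167 168 160 139 121
 130 153 176 185 189 187]
243 [199 201 199 199 199 202 201 198 186 174 157 155 162 164 167 167 168 173
 172 169 166 164 164 155 150 138 128 118 115 136 155 152 134 123 108  95
  94  97 112 139 158 166]
```

send_rows([
  [[0.12,0.03,1,0,0,0],[0.12,0.03,2,0,0,0],[0.12,0.03,3.3,0,0,0],[0.12,0.03,3.3,0,0,0],[0.12,0.03,3.3,0,0,0]],
])

```text
clock: 6.5
eef_pos: [508.8, 68.7, 167.0]
tool_rot: [-3.14, 0.0, 1.571]
force: [-1.0, -0.3, -1.5]
width: 42.7
gripper_force: 61.5
```

send_rows([
  [[0,0,0.2,0,0,0],[0,0,0.4,0,0,0],[0,0,0.6,0,0,0],[0,0,0.6,0,0,0]],
])

```text
clock: 6.9
eef_pos: [509.4, 69.0, 161.8]
tool_rot: [3.141, -0.0, 1.571]
force: [0.5, -0.1, -1.6]
width: 42.5
gripper_force: 61.5
```

```bash
python3 go.py 509 67 157 1.571
```

```text
at [509.4  69.  161.8] [ 3.1410e+00 -1.0000e-04  1.5708e+00] F [ 0.5 -0.1 -1.6] T [-0.   -0.07 -0.01] w 42.5 q [-0.39  0.68  0.3   2.02 -0.4   0.5   0.21] t 6.9
[-0.2, -0.04, 0.48] [0.0006, -0.0001, -0.0002]
```

send_rows([
  [[-0.17,-0.03,0.1,0,0,0],[-0.17,-0.03,0.2,0,0,0],[-0.17,-0.03,0.3,0,0,0],[-0.17,-0.03,0.3,0,0,0]],
])

```text
clock: 7.3
eef_pos: [508.9, 66.8, 158.9]
tool_rot: [3.141, 0.0, 1.57]
force: [0.5, -0.7, 2.3]
width: 42.4
gripper_force: 61.8
```

send_rows([
  [[0,0,0.05,0,0,0],[0,0,0.1,0,0,0],[0,0,0.1,0,0,0]],
])

```text
clock: 7.6
eef_pos: [509.0, 66.9, 158.4]
tool_rot: [3.141, -0.0, 1.57]
force: [-1.4, -1.0, 8.9]
width: 42.7
gripper_force: 62.4
```

send_rows([
  [[0,0,0.05,0,0,0],[0,0,0.1,0,0,0],[0,0,0.1,0,0,0]],
])

```text
clock: 7.9
eef_pos: [509.1, 66.8, 158.0]
tool_rot: [3.141, -0.0, 1.57]
force: [-4.0, -1.4, 15.4]
width: 42.4
gripper_force: 63.1
```

send_rows([
  [[0,0.03,-0.05,0,0,-0.04],[0,0.03,-0.05,0,0,-0.08],[0,0.03,-0.05,0,0,-0.12],[0,0.03,-0.05,0,0,-0.16]],
])

```text
clock: 8.3
eef_pos: [509.0, 66.8, 157.8]
tool_rot: [-3.142, 0.0, 1.732]
force: [-1.7, -2.0, 6.8]
width: 42.7
gripper_force: 62.8
```

send_rows([
  [[0,0,0,0,0,-0.04],[0,0,0,0,0,-0.08],[0,0,0,0,0,-0.12],[0,0,0,0,0,-0.16]],
])

```text
clock: 8.7
eef_pos: [509.0, 66.9, 156.9]
tool_rot: [-3.141, 0.0, 1.893]
force: [-0.5, -3.2, -1.2]
width: 42.2
gripper_force: 61.8
```

send_rows([
  [[0,0,0,0,0,-0.04],[0,0,0,0,0,-0.08],[0,0,0,0,0,-0.12],[0,0,0,0,0,-0.16]],
])

```text
clock: 9.1
eef_pos: [509.0, 67.2, 157.0]
tool_rot: [-3.141, -0.0, 2.054]
force: [-0.3, -1.1, -2.2]
width: 42.7
gripper_force: 61.8
```

```bash
python3 go.py 509 67 157 1.571
```

```text
at [509.   67.2 157. ] [-3.1412e+00 -2.0000e-04  2.0541e+00] F [-0.3 -1.1 -2.2] T [-0.48  0.04 -0.01] w 42.7 q [-0.3   0.67  0.17  2.02 -0.24  0.47  0.53] t 9.1
[-0.02, -0.01, 0.0] [-0.0004, -0.0001, 0.4831]
```

send_rows([
  [[0,0,0.05,0,0,0],[0,0,0.1,0,0,0],[0,0,0.15,0,0,0],[0,0,0.15,0,0,0]],
])

```text
clock: 9.5
eef_pos: [509.3, 67.3, 155.7]
tool_rot: [3.141, 0.0, 2.051]
force: [-1.3, -2.6, -0.6]
width: 43.0
gripper_force: 61.8
```

send_rows([
  [[0,0,0.05,0,0,0],[0,0,0.1,0,0,0],[0,0,0.15,0,0,0],[0,0,0.15,0,0,0]],
])

```text
clock: 9.9
eef_pos: [509.2, 67.2, 154.1]
tool_rot: [3.141, 0.0, 2.051]
force: [-0.4, -2.0, -0.7]
width: 42.9
gripper_force: 61.8
```

send_rows([
  [[0,0,0.05,0,0,0],[0,0,0.05,0,0,0]],
])

```text
clock: 10.1
eef_pos: [509.2, 67.2, 153.7]
tool_rot: [3.142, 0.0, 2.051]
force: [0.4, -2.6, -1.2]
width: 42.7
gripper_force: 61.8
```

send_rows([
  [[0,0,0,0,0,0],[0,0,0,0,0,0],[0,0,0,0,0,0],[0,0,0,0,0,0],[0,0,0,0,0,0],[0,0,0,0,0,0]],
], grip=90)

```text
clock: 10.7
eef_pos: [509.2, 67.3, 153.7]
tool_rot: [3.141, -0.0, 2.051]
force: [0.7, 0.0, -0.3]
width: 55.2
gripper_force: 0.0
```

send_rows([
  [[0,0,0,0,0,0],[0,0,0,0,0,0],[0,0,0,0,0,0],[0,0,0,0,0,0],[0,0,0,0,0,0],[0,0,0,0,0,0]],
], grip=255)

```text
clock: 11.3
eef_pos: [509.1, 67.3, 153.5]
tool_rot: [-3.141, -0.0, 2.051]
force: [0.9, 0.3, -6.7]
width: 42.2
gripper_force: 61.5
```

```bash
python3 go.py 509 67 157 1.571
```

```text
at [509.1  67.3 153.5] [-3.1413e+00 -1.0000e-04  2.0508e+00] F [ 0.9  0.3 -6.7] T [ 0.07 -0.27 -0.05] w 42.2 q [-0.3   0.68  0.17  2.03 -0.24  0.46  0.53] t 11.3
[-0.02, -0.02, -0.35] [-0.0003, -0.0, 0.4798]
```

send_rows([
  [[0,0,0.1,0,0,0],[0,0,0.2,0,0,0],[0,0,0.2,0,0,0]],
])

```text
clock: 11.6
eef_pos: [509.2, 67.2, 151.9]
tool_rot: [3.141, 0.0, 2.051]
force: [0.2, 1.0, 0.5]
width: 42.3
gripper_force: 62.2
```

send_rows([
  [[0,0,0.1,0,0,0],[0,0,0.2,0,0,0],[0,0,0.2,0,0,0]],
])

```text
clock: 11.9
eef_pos: [509.3, 67.1, 150.5]
tool_rot: [3.141, 0.0, 2.05]
force: [-2.0, -0.5, 10.3]
width: 42.6
gripper_force: 63.4
```

send_rows([
  [[0,0,0.1,0,0,0],[0,0,0.15,0,0,0],[0,0,0.15,0,0,0]],
])

```text
clock: 12.2
eef_pos: [509.4, 66.9, 150.3]
tool_rot: [3.14, -0.0, 2.05]
force: [-4.2, -0.0, 22.6]
width: 42.5
gripper_force: 64.5
```

send_rows([
  [[0,0,-0.15,0,0,0],[0,0,-0.2,0,0,0],[0,0,-0.2,0,0,0]],
])

```text
clock: 12.5
eef_pos: [509.3, 67.1, 150.5]
tool_rot: [3.141, 0.0, 2.051]
force: [-1.4, -0.0, 8.5]
width: 42.3
gripper_force: 62.5
```

send_rows([
  [[0,0,0,0,0,0],[0,0,0,0,0,0],[0,0,0,0,0,0],[0,0,0,0,0,0],[0,0,0,0,0,0],[0,0,0,0,0,0]],
], grip=60)

```text
clock: 13.1
eef_pos: [509.1, 67.2, 150.1]
tool_rot: [-3.141, -0.0, 2.051]
force: [-0.6, -0.4, -0.1]
width: 65.5
gripper_force: 0.0
```

```bash
python3 go.py 509 67 157 1.571; python3 -c "
from h import *
s=grab('side','s3')
for z in (53,59,62): print(z,proj(s,[509,68,z]),proj(s,[509,68,z+50]))
C=lambda i,x,y,w,h,k:cv2.resize(cv2.imread(f'pics/{i}.png')[y:y+h,x:x+w],None,fx=k,fy=k,interpolation=cv2.INTER_CUBIC)
cv2.imwrite('pics/c5.png',C('s3',310,215,75,75,8))"
```

```text
at [509.1  67.2 150.1] [-3.1415 -0.      2.0507] F [-0.6 -0.4 -0.1] T [-0.   -0.04  0.01] w 65.5 q [-0.3   0.68  0.16  2.03 -0.24  0.45  0.53] t 13.1
[-0.01, -0.02, -0.69] [-0.0001, -0.0, 0.4797]
53 [347.5783329 270.1569636] [348.68837542 246.5986326 ]
59 [347.70809758 267.4143118 ] [348.8260626  243.66107305]
62 [347.77332504 266.03456624] [348.89527625 242.18309738]
```

View pics/c5.png

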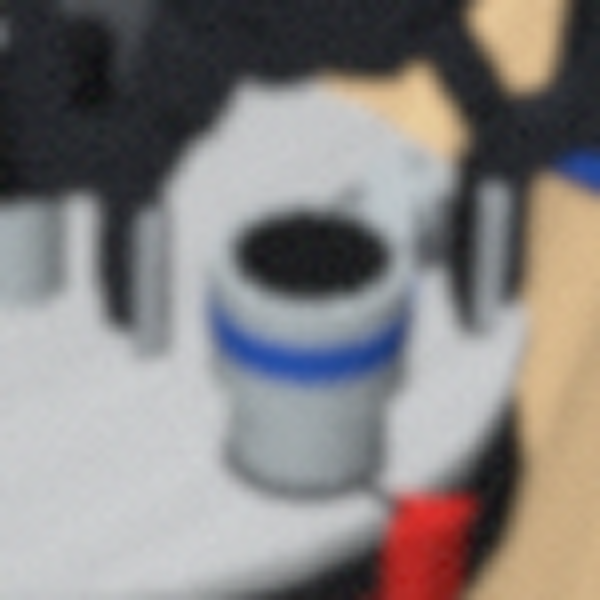

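The socket has its mouth centre at (348.7,246.3) and bottom front edge at about v=276. That matches an underside height of 53, which is home. I'll check this numerically.

```bash
python3 - <<'E'
from h import *
s=load('s3');s0=load('side0')
def ext(z,r): 
    P=np.array([proj(s,[509+r*np.cos(a),68+r*np.sin(a),z]) for a in np.linspace(0,6.28,90)]); return P.min(0).round(1),P.max(0).round(1)
for z in (53,55,57,62): print(z,'bottom',ext(z,18),'mouth rim',ext(z+50,22))
g=cv2.cvtColor(s['pixels'],cv2.COLOR_RGB2GRAY).astype(int); g0=cv2.cvtColor(s0['pixels'],cv2.COLOR_RGB2GRAY).astype(int)
print(g[236:284,348]);print(g0[255:284,347])
E
python3 go.py 509 67 260 2.051
```

```text
53 bottom (array([337.5, 264.3]), array([357.7, 276.2])) mouth rim (array([335.9, 239.8]), array([361.5, 253.7]))
55 bottom (array([337.5, 263.4]), array([357.8, 275.3])) mouth rim (array([335.9, 238.8]), array([361.6, 252.8]))
57 bottom (array([337.5, 262.5]), array([357.8, 274.4])) mouth rim (array([336. , 237.9]), array([361.6, 251.8]))
62 bottom (array([337.6, 260.2]), array([358. , 272.1])) mouth rim (array([336. , 235.4]), array([361.8, 249.3]))
[195 195 198 183 156 105  53  35  29  32  29  31  32  29  40  63 109 156
 172 172 164 152 127  92  79  84 104 132 156 163 163 164 164 165 164 163
 161 162 152 135 120 141 177 196 199 197 191 179]
[196 195 196 194 193 189 187 191 192 188 189 187 187 187 188 186 179 147
 110  90  86 105 137 175 190 194 195 192 180]
at [509.1  67.2 150.2] [-3.1415 -0.      2.0508] F [ 1.  -0.3 -0.2] T [ 0.01 -0.04 -0.01] w 65.4 q [-0.3   0.68  0.16  2.03 -0.24  0.45  0.53] t 13.15
[-0.01, -0.02, -10.98] [-0.0001, -0.0, -0.0002]
```

send_rows([
  [[0,0,0,0,0,0],[0,0,0,0,0,0],[0,0,0,0,0,0],[0,0,0,0,0,0],[0,0,0,0,0,0],[0,0,0,0,0,0]],
], grip=255)

```text
clock: 13.75
eef_pos: [509.2, 67.2, 150.3]
tool_rot: [3.141, 0.0, 2.051]
force: [-0.0, -0.7, 1.5]
width: 42.6
gripper_force: 60.8
```

send_rows([
  [[0,0,0.1,0,0,0],[0,0,0.2,0,0,0],[0,0,0.2,0,0,0]],
])

```text
clock: 14.05
eef_pos: [509.4, 67.0, 149.9]
tool_rot: [3.14, -0.0, 2.05]
force: [-2.9, -2.2, 18.9]
width: 42.5
gripper_force: 63.1
```

The socket sits firm: 0.4 mm of give at 19 N. It is home, so I release it and move to the knob.

send_rows([
  [[0,0,0,0,0,0],[0,0,-0.2,0,0,0],[0,0,-0.2,0,0,0],[0,0,-0.2,0,0,0],[0,0,-0.2,0,0,0],[0,0,-0.2,0,0,0]],
], grip=60)

```text
clock: 14.65
eef_pos: [509.0, 67.2, 150.0]
tool_rot: [-3.141, -0.0, 2.051]
force: [-0.3, -0.8, 0.8]
width: 65.3
gripper_force: 0.0
```

send_rows([
  [[0,0,-1,0,0,0],[0,0,-3,0,0,0],[0,0,-6,0,0,0],[0,0,-9,0,0,0],[0,0,-9,0,0,0],[0,0,-9,0,0,0]],
], grip=0)

```text
clock: 15.25
eef_pos: [509.4, 67.4, 241.2]
tool_rot: [3.14, 0.0, 2.051]
force: [0.0, -0.2, 0.0]
width: 85.1
gripper_force: 0.0
```

```bash
python3 go.py 594 26 240 2.68
```

```text
at [509.4  67.4 241.2] [3.1397e+00 4.0000e-04 2.0509e+00] F [ 0.  -0.2  0. ] T [ 0.06  0.06 -0.03] w 85.1 q [-0.34  0.53  0.23  1.97 -0.19  0.66  0.49] t 15.25
[-7.58, 5.59, 0.13] [0.0018, 0.001, -0.6291]
```

send_rows([
  [[-1.9,1.4,0,0,0,-0.13],[-3.8,2.8,0,0,0,-0.26],[-5.7,4.2,0,0,0,-0.39],[-7.6,5.6,0,0,0,-0.52],[-7.6,5.6,0,0.002,0.001,-0.629],[-7.6,5.6,0,0.002,0.001,-0.629],[-7.6,5.6,0,0.002,0.001,-0.629]],
])

```text
clock: 15.95
eef_pos: [593.0, 25.8, 239.1]
tool_rot: [-3.139, -0.004, 2.677]
force: [-0.5, -0.9, -0.0]
width: 85.5
gripper_force: 0.0
```

```bash
python3 go.py 594 26 155 2.68; python3 -c "
from h import *
s=grab('side','s4')
o=cv2.resize(cv2.imread('pics/s4.png')[170:300,240:400],None,fx=5,fy=5,interpolation=cv2.INTER_CUBIC)[:600];cv2.imwrite('pics/c6.png',o)"
```

```text
at [593.   25.8 239.1] [-3.1392 -0.004   2.6773] F [-0.5 -0.9 -0. ] T [-0.02  0.03  0.06] w 85.5 q [-0.12  0.63  0.04  1.74 -0.04  0.78  1.05] t 15.95
[-0.12, 0.08, 8.41] [-0.0024, -0.004, -0.0027]
```

View pics/c6.png

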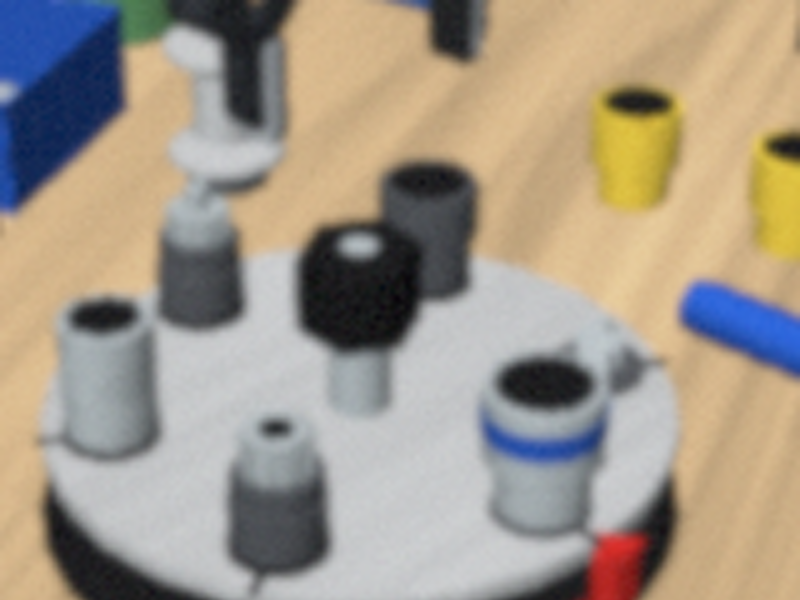

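The socket stands home and upright at the pointer, with its mouth at (545,382) in the crop. The knob is free at (360,285), and the other tools are seated. Next I descend on the knob.

send_rows([
  [[-0.1,0.08,2,0,0,0],[-0.1,0.08,4,0,0,0],[-0.1,0.08,6,0,0,0],[-0.1,0.08,7.5,0,0,0],[-0.1,0.08,8.4,0,0,0],[-0.1,0.08,8.4,0,0,0],[-0.1,0.08,8.4,0,0,0]],
])

```text
clock: 16.7
eef_pos: [595.1, 26.1, 156.6]
tool_rot: [-3.14, -0.001, 2.68]
force: [0.6, -0.2, -0.2]
width: 85.4
gripper_force: 0.0
```

send_rows([
  [[0,0,0,0,0,0],[0,0,0,0,0,0],[0,0,0,0,0,0],[0,0,0,0,0,0],[0,0,0,0,0,0],[0,0,0,0,0,0],[0,0,0,0,0,0]],
], grip=255)

```text
clock: 17.4
eef_pos: [594.8, 25.0, 157.1]
tool_rot: [-3.139, -0.001, 2.68]
force: [-1.9, -2.1, 5.1]
width: 41.2
gripper_force: 63.3
```

```bash
python3 go.py 594 26 155 2.68
```

```text
at [594.8  25.  157.1] [-3.1390e+00 -1.1000e-03  2.6798e+00] F [-1.9 -2.1  5.1] T [-0.38  0.44  0.22] w 41.2 q [-0.11  0.74  0.04  1.79 -0.04  0.61  1.06] t 17.4
[0.12, 0.05, 0.21] [-0.0026, -0.0011, -0.0002]
```

send_rows([
  [[0,0,0,0,0,0.05],[0,0,0,0,0,0.1],[0,0,0,0,0,0.15],[0,0,0,0,0,0.2],[0,0,0,0,0,0.26],[0,0,0,0,0,0.32],[0,0,0,0,0,0.38],[0,0,0,0,0,0.44],[0,0,0,0,0,0.5],[0,0,0,0,0,0.56]],
])

```text
clock: 18.4
eef_pos: [594.4, 24.6, 157.1]
tool_rot: [-3.138, 0.001, 2.12]
force: [-2.7, -2.7, 5.5]
width: 41.0
gripper_force: 63.6
```

```bash
python3 go.py 594 26 155 1.633
```

```text
at [594.4  24.6 157.1] [-3.1378e+00  6.0000e-04  2.1201e+00] F [-2.7 -2.7  5.5] T [-0.37  0.46  0.88] w 41.0 q [-0.21  0.75  0.19  1.8  -0.22  0.62  0.66] t 18.4
[0.14, 0.03, 0.21] [-0.0036, 0.0015, 0.4871]
```

send_rows([
  [[0,0,0,0,0,0.06],[0,0,0,0,0,0.12],[0,0,0,0,0,0.18],[0,0,0,0,0,0.24],[0,0,0,0,0,0.3],[0,0,0,0,0,0.36],[0,0,0,0,0,0.42],[0,0,0,0,0,0.487],[0,0,0,0,0,0.487],[0,0,0,0,0,0.487]],
])

```text
clock: 19.4
eef_pos: [594.1, 24.4, 157.1]
tool_rot: [-3.138, 0.001, 1.631]
force: [-4.0, -2.6, 7.6]
width: 41.2
gripper_force: 63.5
```

```bash
python3 go.py 594 26 155 1.633; python3 -c "
from h import *
s=grab('side','s5')
o=cv2.resize(cv2.imread('pics/s5.png')[170:300,240:400],None,fx=5,fy=5,interpolation=cv2.INTER_CUBIC)[:600];cv2.imwrite('pics/c7.png',o)"
```

```text
at [594.1  24.4 157.1] [-3.1380e+00  1.5000e-03  1.6308e+00] F [-4.  -2.6  7.6] T [-0.35  0.61 -0.15] w 41.2 q [-0.29  0.77  0.32  1.8  -0.38  0.64  0.32] t 19.4
[0.16, 0.0, 0.21] [-0.0036, 0.0015, -0.0022]
```

View pics/c7.png

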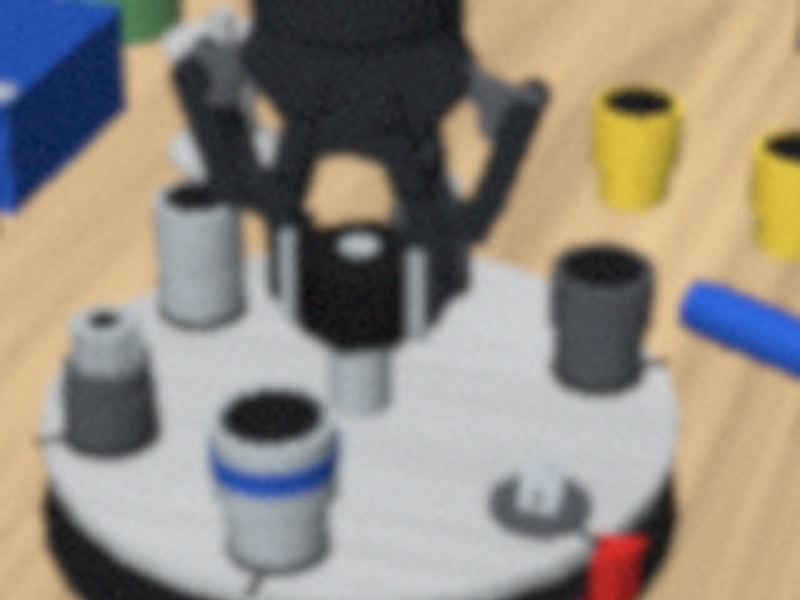

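The dial has turned one click: the empty post is at the pointer (540,500), the blue-banded socket is at (275,480), and the tools are all seated. I release the knob and retreat.

send_rows([
  [[0,0,0,0,0,0],[0,0,0,0,0,0],[0,0,0,0,0,0],[0,0,0,0,0,0],[0,0,0,0,0,0],[0,0,0,0,0,0],[0,0,0,0,0,0]],
], grip=30)

```text
clock: 20.15
eef_pos: [595.0, 26.0, 156.2]
tool_rot: [-3.139, 0.001, 1.633]
force: [-0.0, -0.6, 0.1]
width: 75.5
gripper_force: 0.0
```

send_rows([
  [[0,0,-1,0,0,0],[0,0,-3,0,0,0],[0,0,-6,0,0,0],[0,0,-10,0,0,0],[0,0,-14,0,0,0],[0,0,-14,0,0,0],[0,0,-14,0,0,0],[0,0,-14,0,0,0]],
])

```text
clock: 20.95
eef_pos: [594.6, 26.2, 295.6]
tool_rot: [-3.138, 0.0, 1.633]
force: [-0.2, 0.3, -0.5]
width: 75.7
gripper_force: 0.0
```

```bash
python3 -c "
from h import *
s=grab('side','s6');g=lambda f:cv2.cvtColor(load(f)['pixels'],cv2.COLOR_RGB2GRAY).astype(int)[225:300,240:380]
d=abs(g('s6')-g('s5'));print(d.mean(),(d>40).sum())
o=cv2.resize(cv2.imread('pics/s6.png')[170:300,240:400],None,fx=5,fy=5,interpolation=cv2.INTER_CUBIC)[:600];cv2.imwrite('pics/c8.png',o)"
```

```text
2.7852380952380953 92
```

View pics/c8.png

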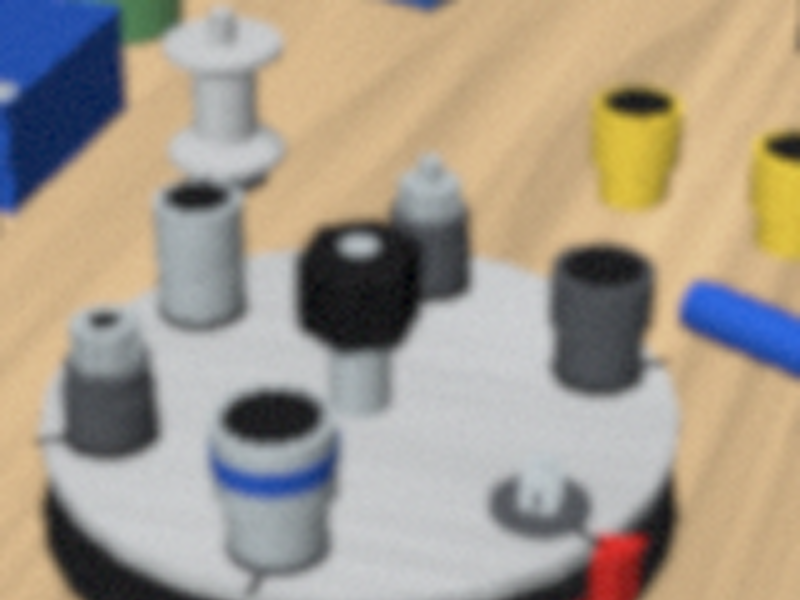

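All the tools are seated, the empty post is in its notch at the pointer (540,500), and the bench is undisturbed. I'm handing in the job.

```bash
python3 -c "
from cell import ctrl
print(ctrl.finish_job())"
```

```text
the job is handed in; nothing more can be done
None
```

The blue-banded socket is fully home on its post (about 23 N peak at the wrist), the rack is turned one click clockwise with the next empty post at the pointer, and the job was handed in at about 21 s.

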